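Finish the pinwheel layer of cartons on the pallet slab

ROBOT

A 7-joint arm with a two-finger parallel gripper is mounted at the origin on the work surface. World frame = base frame: x ahead of the robot, y to its left, z up, the work surface at z = 0. Lengths are in m, angles in rad, forces in N, time in s.
With the tool pointing down it reaches from about 0.425 to 0.925 m from the base axis. Payload 6.8 kg.
Tool frame: the origin (TCP) lies at the very end of the fingers, on their centre line; the grasp point (between the pads) lies bot.grip_depth behind it (bot.grip_depth is the distance from the TCP to the grasp point, in m); z points along the fingers, y is the line along which they close (so a half turn about z gives the same grasp; the last joint's range is limited). The gripper opens to 85 mm and grips with 20 to 120 N. Pads are 22 mm wide; open, the fingers measure 114 mm over their backs; the gripper's body (76 mm by 85 mm) begins 54 mm behind the grasp point. The pads swing forward as they close: fully open they stand 13 mm farther back than shut.
Start: joints at [1.213, 0.477, 0.022, 1.555, -0.011, 1.109, -0.083], TCP at [0.167, -0.654, 0.202] pointing down, gripper open.
Joint ranges: [-2.96, 2.96], [-0.34, 2.1], [-1.41, 1.46], [0.24, 2.44], [-1.37, 4.51], [0.17, 1.92], [-2.96, 2.96]. Speed limits (rad/s): [2.39, 2.39, 3.14, 3.14, 3.14, 3.14, 3.14].

INTERFACE

Orientations are given as a unit quaternion [w, x, y, z].
In Python, from station import bot gives the robot as it stands.
- The arm moves only by the tool send_rows, never from a script. Its arguments are lists of equal length, an entry for each row: "slide": the shift along the tool's x, y, z in mm, a list of three; "roll": the turn about the tool's z in degrees; "claw": the opening, from 0 (shut) to 1 (fully open). A call has exactly 8 rows; each row is the pose to reach, as a shift and turn from the pose commanded when the call began, along the tool's axes at that moment; what a row does not reach only later rows make up. A row lasts 1/12 s, in which the tool goes at most 41.7 mm and 7.16 degrees, less where a joint would pass 70% of its speed; a pose out of reach is approached as far as the arm can. A call with a gripper value outside its range is refused whole. The fingers move at their own pace and stop on an object; "force" is the grip in N (left out, the last holds). Time passes only in rows, so rows that repeat a pose let the fingers close, or fill a call up. It gives the time, the measured TCP pose, the force, the opening and the grip force at its end, in the units of the state.
- bot.get_obs(): the state, without advancing time (a new reading comes with each control period).
- bot.read_camera(name): name is "scene" or "top" or "wrist"; returns the picture (420x560x3 uint8, red, green, blue); there is no depth.
- bot.camera_model(name): a dict with "camera_matrix" (3x3 intrinsics, pixels), "camera_from_world" (4x4, takes a point from world to camera coordinates). Camera axes: x right, y down, z forward; pixel columns grow to the right and rows downward; lengths in m; the calibration is good to about 2 mm. A picture is of the moment at which its call begins: read the wrist's pose just before it. camera_model takes no time and is no camera call; for the wrist camera it gives the pose at the moment of the call.
- bot.hand_in(): hands the job in; it is judged then, once.
The state is a dict: "t": time; "q": joint angles; "joint_vel": joint speeds; "joint_torque": joint torques, N m; "eef_pos": TCP position; "tool_rot": TCP orientation; "contact_force": force on the tool from outside, world axes, zero at the start; "torque": the same for the moment, N m; "gripper_width": opening from 0.0 (shut) to 1.0 (fully open); "grasp_force": force on a finger pad.
Only numpy, scipy, OpenCV 4.12 (cv2) and the standard library are available. Lean on these libraries where they do the work, as an engineer would, in place of code of your own. Each camera call takes 0.05 s, during which the arm holds its last target. There are 200 camera calls.

TASK

Finish the half-built layer of cartons on the small pallet: put the two loose cartons, the one lying on the bench and the one standing on its narrow side in the rack, flat into the two empty places so that the four make a closed pinwheel round the open square in the middle. Push each one up until it butts snugly on its neighbours, square and with the outer sides of the layer in line, and leave the other things on the bench and in the rack where they are.

Things in the scene. Friction and masses are not known exactly. Their poses are not given: they have to be found in the camera images.
- pallet: plywood pallet slab 200 x 200, fixed, deck top 30 above the bench; origin at the centre of its underside, z up. Half-built pinwheel layer of four like cartons 120 x 56 x 40: two taped down (immovable), two places empty. Complete it is 177 x 177, centred, with a 64 x 64 open square inside and gaps of 0 to 1. Places: fixed_a (-y side), fixed_b (+x), place_far (+y), place_left (-x)
- fixed_a (a point): centre of the taped-down carton on the slab's -y side, long side along the slab's x; axes as the slab's; 20 above the deck
- fixed_b (a point): centre of the taped-down carton on the slab's +x side, long side along the slab's y; axes as the slab's; 20 above the deck
- place_far (a point): where a flat carton's centre belongs on the slab's +y side, long side along slab x, 20 above the deck; axes as the slab's. Half of its inner (-y) long side butts on the end of the carton at fixed_b, the other half borders the open square; outer side and +x end are free
- place_left (a point): where a flat carton's centre belongs on the slab's -x side, long side along slab y, 20 above the deck; axes as the slab's. Its -y end butts on the side of the carton at fixed_a; its inner (+x) side half borders the open square, half butts on the end of the carton at place_far
- carton_flat: loose plain cardboard carton with a strip of tape, 120 (x) x 56 (y) x 40 (z), about 0.2 kg, lying flat on the bench. Origin at its centre
- carton_edge: loose carton just like the other, 120 (x) x 56 (y) x 40 (z), origin at its centre, but standing on its long narrow side in a slot of the rack: its y axis is vertical, its 40 thickness lies across the slot, its lowest point is 6 and its top 62 above the bench
- rack: low aluminium rack, fixed, 150 (x) x 122 (y), base 6 thick with two slots along x, 46 wide, centred 26 either side of its middle, between ribs whose tops are 22 above the bench. Origin at the centre of its underside
- heatsink: aluminium finned heat sink 100 x 38 x 19, lying in the rack's other slot; origin at the centre of its underside
- multimeter: yellow hand multimeter 170 x 85 x 36 lying on the bench; origin at the centre of its underside
- screwdriver: screwdriver lying on the bench
- marker: black marker 140 x 14 x 12 lying on the bench; origin at the centre of its underside
- solder_spool: small standing solder spool, diameter 52, height 40; origin at the centre of its underside
- tape_roll: roll of tape lying flat, outer diameter 90, height 24; origin at the centre of its underside
- mug: white mug, diameter 76, height 85; origin at the centre of its underside
Not all that is in view belongs to the job. Leave any purple or red look-alike of the carton_flat alone.

How it is judged:
At the end, for the whole second after the job is handed in: A loose carton in each empty place (either way round), flat and square within 0.06 rad, centre within 6 mm along the slab's x and y and 3 mm in height, at most 3 mm short of the taped-down carton it butts on (slab y); the two centres under 97.5 mm apart (gap about 4 mm); both at rest (((x of carton_flat in the frame of place_far between -0.006 and 0.006 m and y of carton_flat in the frame of place_far between -0.006 and 0.002 m and z of carton_flat in the frame of place_far between -0.003 and 0.003 m and angle between the x axis of carton_flat and the x axis of pallet, either way round below 0.06 rad and angle between the z axis of each of carton_flat, carton_edge and the z axis of pallet, either way round below 0.06 rad and x of carton_edge in the frame of place_left between -0.006 and 0.006 m and y of carton_edge in the frame of place_left between -0.006 and 0.002 m and z of carton_edge in the frame of place_left between -0.003 and 0.003 m and angle between the x axis of carton_edge and the y axis of pallet, either way round below 0.06 rad) or (x of carton_edge in the frame of place_far between -0.006 and 0.006 m and y of carton_edge in the frame of place_far between -0.006 and 0.002 m and z of carton_edge in the frame of place_far between -0.003 and 0.003 m and angle between the x axis of carton_edge and the x axis of pallet, either way round below 0.06 rad and angle between the z axis of each of carton_edge, carton_flat and the z axis of pallet, either way round below 0.06 rad and x of carton_flat in the frame of place_left between -0.006 and 0.006 m and y of carton_flat in the frame of place_left between -0.006 and 0.002 m and z of carton_flat in the frame of place_left between -0.003 and 0.003 m and angle between the x axis of carton_flat and the y axis of pallet, either way round below 0.06 rad)) and horizontal distance between carton_flat and carton_edge below 0.0975 m and linear speed of each of carton_flat, carton_edge below 0.02 m/s); the robot touches nothing.
It fails at once if another thing on the bench or in the rack is moved by more than 30 mm (distance of any of heatsink, multimeter, screwdriver, marker, solder_spool, tape_roll, mug from where it was at the start of the episode above 0.03 m).
It also fails if it takes over 72 s, if anything falls off the work surface, if the arm or the gripper's body presses on something with over 40 N, if the wrist force passes 120 N, or if a joint passes its speed limit or range.

## Working session

There is one attempt and no reset: what is moved stays moved. The work goes in short steps, Python scripts to look and compute and a tool call to move; the robot and the scene stay as the last step left them, time stands still between calls to the robot, and variables do not carry over. Pictures are saved under pics/ and viewed, at most 10 in all, crops included, and the job is handed in when it is done.

Besides the shell and the picture viewer there is one more tool, called after ">>>" as a command line: name --pt "numbers of a row" for each row, then --argument value for the rest. send_rows: Moves the arm, as the interface text tells. Its arguments: {"type":"object","properties":{"slide":{"type":"array","items":{"type":"array","items":{"type":"number"}}},"roll":{"type":"array","items":{"type":"number"}},"claw":{"type":"array","items":{"type":"number"}},"force":{"type":"number"}},"required":["slide","roll","claw"]}

```bash
ls; mkdir -p pics
python3 - <<'E'
from station import bot
import cv2,numpy as np
o=bot.get_obs(); print(o['t'],o['eef_pos'],o['tool_rot'],bot.grip_depth)
for n in ['top','scene']:
    im=bot.read_camera(n); cv2.imwrite(f'pics/{n}0.png',im[:,:,::-1]); m=bot.camera_model(n); print(n,m['camera_matrix'],np.round(m['camera_from_world'],4))
E
```

```text
pics
0.0 [ 0.16670251 -0.65343828  0.20071011] [-8.96527654e-04  9.92207440e-01  1.24593597e-01 -1.69351200e-04] 0.0187
top [[508.36509518   0.         281.46606801]
 [  0.         508.36509518 206.67197107]
 [  0.           0.           1.        ]] [[-0.0736 -0.9973 -0.0049 -0.0349]
 [-0.976   0.073  -0.2051  0.5466]
 [ 0.2049 -0.0103 -0.9787  1.3022]
 [ 0.      0.      0.      1.    ]]
scene [[417.47895011   0.         284.80161868]
 [  0.         417.47895011 206.44479775]
 [  0.           0.           1.        ]] [[-0.1794  0.9838 -0.0021  0.1585]
 [ 0.634   0.114  -0.7648 -0.3119]
 [-0.7522 -0.1385 -0.6442  1.5382]
 [ 0.      0.      0.      1.    ]]
```

View pics/top0.png

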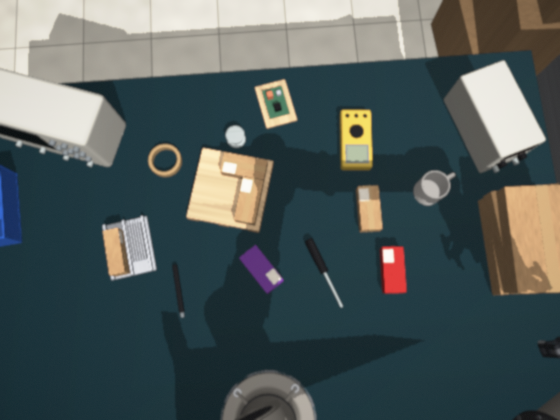

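View pics/scene0.png

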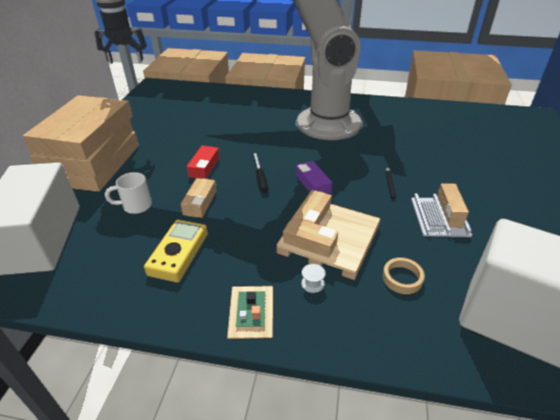

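The top view shows the carton_flat at about (369,208). The pallet is around (230,190), with fixed_b at the top (245,163) and fixed_a on the right (248,202). The rack is at (129,247), with carton_edge in its left slot at (115,250). Red (394,270) and purple (262,269) are decoys. The scene view agrees.

```bash
cat > h.py <<'E'
from station import bot
import cv2,numpy as np
def ray(m,uv,z):
    K=np.array(m['camera_matrix']);T=np.array(m['camera_from_world']);R=T[:3,:3];c=-R.T@T[:3,3]
    uv=np.atleast_2d(np.array(uv,float));d=(np.c_[uv,np.ones(len(uv))]@np.linalg.inv(K).T)@R
    return (c+d*((z-c[2])/d[:,2])[:,None])[:,:2]
def proj(m,p):
    K=np.array(m['camera_matrix']);T=np.array(m['camera_from_world']);p=np.atleast_2d(p)
    q=(p@T[:3,:3].T+T[:3,3])@K.T; return q[:,:2]/q[:,2:]
def rect(P):
    "min-area rectangle of points in m: centre, long, short (mm), yaw of long side (deg, -90..90)"
    (c,(a,b),t)=cv2.minAreaRect((np.array(P)*1000).astype(np.float32))
    if b>a:a,b,t=b,a,t+90
    return np.round(c,1),round(a,1),round(b,1),round((t+90)%180-90,1)
def tool():
    w,x,y,z=bot.get_obs()['tool_rot']
    return np.degrees(np.arctan2(2*(x*y+w*z),1-2*(y*y+z*z)))   # world yaw of tool x
def togo(x,y,z,yaw=None):
    "shift in tool axes, mm, and roll, deg, to a world TCP (mm); yaw of tool x"
    o=bot.get_obs();a=np.radians(tool());d=np.array([x,y,z])-o['eef_pos']*1000
    s=[d[0]*np.cos(a)+d[1]*np.sin(a),d[0]*np.sin(a)-d[1]*np.cos(a),-d[2]]
    r=None if yaw is None else -((yaw-tool()+180)%360-180)
    return np.round(s,1),r
E
python3 - <<'E'
from h import *
im=cv2.imread('pics/top0.png');m=bot.camera_model('top');hsv=cv2.cvtColor(im,cv2.COLOR_BGR2HSV)
mk=((hsv[...,0]>5)&(hsv[...,0]<28)&(hsv[...,1]>50)&(hsv[...,2]>70)).astype(np.uint8)
for nm,(x0,y0,x1,y1),z in [('flat',(345,175,392,240),.04),('pallet',(180,140,280,240),.03),('edge',(98,215,135,285),.062)]:
    s=np.zeros_like(mk);s[y0:y1,x0:x1]=mk[y0:y1,x0:x1]
    c=max(cv2.findContours(s,0,2)[0],key=cv2.contourArea)[:,0]
    print(nm,rect(ray(m,c,z)))
for nm,uv,z in [('rack',(129,247),.02),('purple',(262,269),.04),('red',(394,270),.04),('mug',(432,188),.08),('marker',(178,290),.01),('sd',(325,270),.02),('meter',(357,138),.036),('tape',(165,160),.02),('spool',(235,135),.04)]: print(nm,(ray(m,uv,z)*1000).round())
print(tool()); w=bot.camera_model('wrist'); print(w['camera_matrix'],np.round(w['camera_from_world'],3)); T=np.array(w['camera_from_world']); print(-T[:3,:3].T@T[:3,3])
print(togo(600,-230,400,0))
E
```

```text
flat (array([ 525.1, -311.1]), 128.7, 63.0, -1.3)
pallet (array([609.1,  62.5]), 208.7, 206.0, -15.1)
edge (array([455.3, 367.7]), 126.8, 53.6, 8.3)
rack [[470. 344.]]
purple [[382. -12.]]
red [[ 354. -359.]]
mug [[ 558. -475.]]
marker [[346. 217.]]
sd [[ 369. -179.]]
meter [[ 726. -300.]]
tape [[708. 240.]]
spool [[759.  39.]]
14.30838887064377
[[295.61859818   0.         277.4720054 ]
 [  0.         295.61859818 211.96710436]
 [  0.           0.           1.        ]] [[ 0.247 -0.969 -0.    -0.673]
 [-0.925 -0.236  0.297 -0.038]
 [-0.288 -0.073 -0.955  0.379]
 [ 0.     0.     0.     1.   ]]
[ 0.2401073  -0.6332786   0.37305972]
(array([ 524.6, -303.3, -199.2]), np.float64(14.308388870643768))
```

>>> send_rows --pt "270 -165 -20" --pt "270 -165 -20" --pt "270 -165 -20" --pt "270 -165 -20" --pt "270 -165 -20" --pt "270 -165 -20" --pt "270 -165 -20" --pt "270 -165 -20" --roll '[0,0,0,0,0,0,0,0]' --claw '[1,1,1,1,1,1,1,1]' --force 50

```text
t: 0.77
eef_pos: [0.3913, -0.423, 0.2218]
tool_rot: [-0.001, 0.992, 0.127, 0.001]
contact_force: [-0.3, -0.8, -0.3]
gripper_width: 1.002
grasp_force: 0.0
```

>>> send_rows --pt "142 -84 0" --pt "142 -84 0" --pt "142 -84 0" --pt "142 -84 0" --pt "142 -84 0" --pt "142 -84 0" --pt "142 -84 0" --pt "142 -84 0" --roll '[14,14,14,14,14,14,14,14]' --claw '[1,1,1,1,1,1,1,1]'

```text
t: 1.43
eef_pos: [0.5031, -0.3125, 0.2214]
tool_rot: [0.0, 1.0, 0.002, -0.001]
contact_force: [0.0, -0.1, -0.4]
gripper_width: 0.999
grasp_force: 0.0
```

Run:
```python
from h import *
m=bot.camera_model('wrist');im=bot.read_camera('wrist')[:,:,::-1].copy();cv2.imwrite('pics/w1.png',im)
o=bot.get_obs();print(o['t'],o['eef_pos'],tool(),o['contact_force'])
hsv=cv2.cvtColor(im,cv2.COLOR_BGR2HSV)
mk=((hsv[...,0]>5)&(hsv[...,0]<24)&(hsv[...,1]>50)&(hsv[...,2]>60)).astype(np.uint8)
for c in cv2.findContours(mk,0,2)[0]:
    if cv2.contourArea(c)>400: print(cv2.boundingRect(c),rect(ray(m,c[:,0],.04)))
print(proj(m,[[.525,-.311,.04]]))
```

```text
1.4833 [ 0.50301603 -0.31277267  0.22149267] 0.1369632161993636 [ 0.05812821  0.20613692 -0.94009442]
(473, 160, 87, 224) (array([ 356., -636.]), 367.8, 117.4, 16.0)
(254, 112, 49, 103) (array([ 526.6, -310.8]), 121.5, 55.3, -1.2)
(36, 21, 26, 175) (array([580.7, -49.5]), 193.5, 20.6, -15.0)
(0, 9, 31, 186) (array([586.6, -15.4]), 200.2, 35.4, -15.4)
[[277.32465229 167.07852709]]
```

View pics/w1.png

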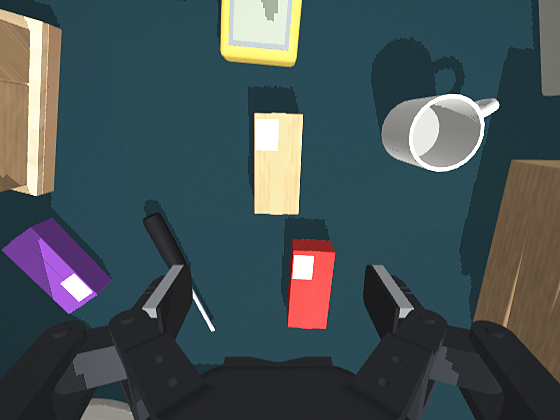

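The wrist view shows the carton_flat at pixels (254..303, 112..215). That gives a centre of (526.6, -310.8) mm and a size of 121 x 55, which matches the size given. I grasp it 20 mm towards its near end.

>>> send_rows --pt "3 -2 40" --pt "3 -2 80" --pt "3 -2 120" --pt "3 -2 160" --pt "3 -2 190" --pt "3 -2 213" --pt "3 -2 213" --pt "3 -2 213" --roll '[1.3,1.3,1.3,1.3,1.3,1.3,1.3,1.3]' --claw '[1,1,1,1,1,1,1,0]'

```text
t: 2.15
eef_pos: [0.5059, -0.3099, 0.0081]
tool_rot: [-0.0, 1.0, -0.01, -0.001]
contact_force: [1.1, -0.0, -0.3]
gripper_width: 0.884
grasp_force: 0.0
```

>>> send_rows --pt "0 0 0" --pt "0 0 0" --pt "0 0 0" --pt "0 0 0" --pt "0 0 0" --pt "0 0 -40" --pt "0 0 -80" --pt "0 0 -120" --roll '[0,0,0,0,0,0,0,0]' --claw '[0,0,0,0,0,0,0,0]'

```text
t: 2.82
eef_pos: [0.5071, -0.3086, 0.1305]
tool_rot: [-0.0, 1.0, -0.009, -0.0]
contact_force: [0.3, -0.8, 0.1]
gripper_width: -0.001
grasp_force: 0.0
```

Run:
```python
from h import *
m=bot.camera_model('wrist');im=bot.read_camera('wrist')[:,:,::-1].copy();cv2.imwrite('pics/w2.png',im)
print(bot.get_obs()['t'])
```

```text
2.8667
```

View pics/w2.png

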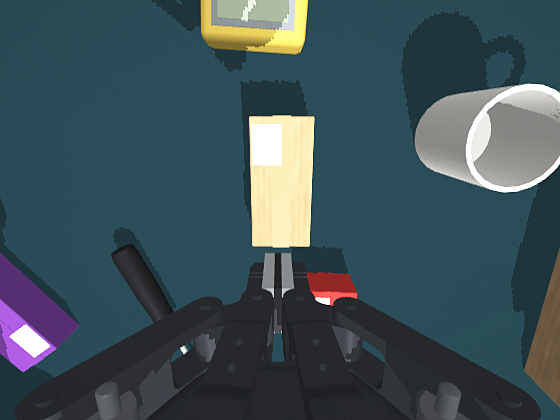

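The fingers are shut and empty. The carton lies at pixels (250..314, 115..247), so I measure where it is now.

```bash
cat >> h.py <<'E'
def cartons(z,amin=400,name='wrist',save=None,smin=50):
    m=bot.camera_model(name);im=bot.read_camera(name)[:,:,::-1].copy()
    if save: cv2.imwrite(save,im)
    hsv=cv2.cvtColor(im,cv2.COLOR_BGR2HSV)
    mk=((hsv[...,0]>5)&(hsv[...,0]<26)&(hsv[...,1]>smin)&(hsv[...,2]>60)).astype(np.uint8)
    for c in cv2.findContours(mk,0,2)[0]:
        if cv2.contourArea(c)>amin: print(cv2.boundingRect(c),rect(ray(m,c[:,0],z)))
    return m,im
E
python3 - <<'E'
from h import *
cartons(.04); o=bot.get_obs(); print(o['t'],o['eef_pos'],o['gripper_width'],tool())
m=bot.camera_model('wrist'); print(proj(m,[o['eef_pos'],o['eef_pos']+[0,0,.0187]]))
E
```

```text
(516, 203, 44, 205) (array([ 374.9, -589.5]), 262.5, 48.1, 14.3)
(247, 123, 63, 127) (array([ 526.2, -310.5]), 120.6, 55.6, -1.2)
(200, 0, 99, 64) (array([ 646.3, -283. ]), 88.0, 36.7, 60.4)
2.9167 [ 0.51220338 -0.31131194  0.13663917] -0.00011812936296818926 -1.0022348211201877
[[279.92449045 245.45116483]
 [280.41412463 258.31793905]]
```

>>> send_rows --pt "0 0 0" --pt "0 0 0" --pt "0 0 20" --pt "0 0 45" --pt "0 0 70" --pt "0 0 95" --pt "0 0 120" --pt "0 0 120" --roll '[0,0,0,0,0,0,0,0]' --claw '[1,1,1,1,1,1,1,1]'

```text
t: 3.58
eef_pos: [0.5027, -0.3063, 0.0026]
tool_rot: [-0.003, 1.0, -0.008, -0.005]
contact_force: [-0.8, 0.8, -0.9]
gripper_width: 0.999
grasp_force: 0.0
```

>>> send_rows --pt "0 0 0" --pt "0 0 0" --pt "0 0 0" --pt "0 0 0" --pt "0 0 0" --pt "0 0 0" --pt "0 0 0" --pt "0 0 0" --roll '[0,0,0,0,0,0,0,0]' --claw '[1,0,0,0,0,0,0,0]' --force 60

```text
t: 4.25
eef_pos: [0.5093, -0.3091, 0.0106]
tool_rot: [0.001, 1.0, -0.008, 0.002]
contact_force: [-0.4, 1.0, 7.3]
gripper_width: 0.005
grasp_force: 4.0
```

Run:
```python
from h import *
cartons(.04,save='pics/w3.png'); o=bot.get_obs(); print(o)
m=bot.camera_model('wrist'); print(proj(m,[o['eef_pos'],[.5268,-.3108,.04]]))
```

```text
(224, 116, 120, 165) (array([ 544.1, -310.7]), 85.0, 55.4, -1.3)
{'t': 4.3, 'q': array([ 0.52379672,  0.5876262 , -0.10872964,  1.88413804,  0.09637134,
        0.67126937, -1.22986986]), 'joint_vel': array([ 0.00030376,  0.00062688,  0.00011972, -0.00203057, -0.00022644,
        0.00052892, -0.00134785]), 'joint_torque': array([ 4.14389083e-01, -5.35909796e+01,  2.60486808e-01, -1.77093458e+01,
        1.69102158e-01, -1.00936443e-01, -2.03810669e-04]), 'eef_pos': array([ 0.50926003, -0.30923108,  0.0105394 ]), 'tool_rot': array([ 5.88773999e-04,  9.99962587e-01, -8.46503432e-03,  1.67972628e-03]), 'contact_force': array([0.01201729, 0.81494868, 7.59484453]), 'torque': array([0.25415508, 0.00054834, 0.00521861]), 'grasp_force': 3.5300892329541966, 'gripper_width': 0.0029051843501848103}
[[279.88336111 245.45143492]
 [282.96227604 237.02463794]]
```

View pics/w3.png

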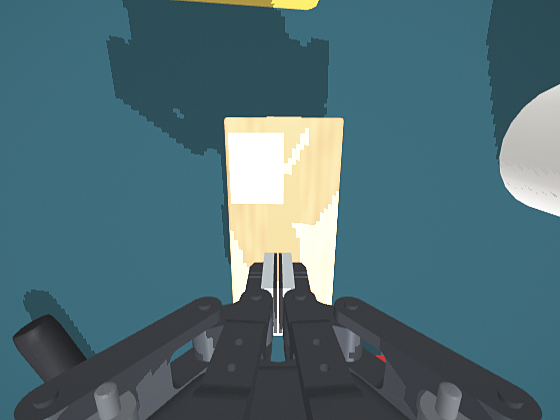

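The shut fingers rest on top of the carton at pixel row 253, with 7.6 N upward. So the real tips sit higher than the reported TCP suggests. I check this from the tip pixels.

Run:
```python
from h import *
o=bot.get_obs();m=bot.camera_model('wrist')
for v in (246,250,253,258,262):
  for z in (.0,.01,.02,.03,.04,.05):
    x=ray(m,[(280,v)],z)[0,0]*1000; print(v,z,round(x-o['eef_pos'][0]*1000,1),end=' | ')
  print()
T=np.array(m['camera_from_world']); print(-T[:3,:3].T@T[:3,3])
# same point: carton top corners seen now vs expected
P=[[.586,-.3395,.04],[.587,-.284,.04],[.586,-.3395,.01],[.587,-.284,.01]]
print(proj(m,P))
```

```text
246 0.0 -5.0 | 246 0.01 -0.6 | 246 0.02 3.8 | 246 0.03 8.1 | 246 0.04 12.5 | 246 0.05 16.9 | 
250 0.0 -7.9 | 250 0.01 -3.4 | 250 0.02 1.2 | 250 0.03 5.7 | 250 0.04 10.2 | 250 0.05 14.8 | 
253 0.0 -10.1 | 253 0.01 -5.5 | 253 0.02 -0.8 | 253 0.03 3.8 | 253 0.04 8.5 | 253 0.05 13.2 | 
258 0.0 -13.8 | 258 0.01 -9.0 | 258 0.02 -4.1 | 258 0.03 0.7 | 258 0.04 5.6 | 258 0.05 10.5 | 
262 0.0 -16.8 | 262 0.01 -11.8 | 262 0.02 -6.8 | 262 0.03 -1.8 | 262 0.04 3.2 | 262 0.05 8.3 | 
[ 0.58435294 -0.30863579  0.18305217]
[[343.73408919 116.33063015]
 [223.19035546 116.23435901]
 [332.09194959 117.19187962]
 [232.52561376 117.11302344]]
```

The shut tips are about 30 mm above the reported TCP: the tip line meets the carton top at 40 while the TCP reads 10.5. I will aim the TCP 30 mm lower from here on.

>>> send_rows --pt "0 0 -30" --pt "0 0 -45" --pt "0 0 -45" --pt "0 0 -45" --pt "0 0 -45" --pt "0 0 -15" --pt "0 0 15" --pt "0 0 31" --roll '[0,0,0,0,0,0,0,0]' --claw '[1,1,1,1,1,1,1,1]'

```text
t: 4.97
eef_pos: [0.5053, -0.3077, -0.0258]
tool_rot: [-0.001, 1.0, -0.009, -0.002]
contact_force: [-0.4, -0.5, 0.4]
gripper_width: 1.0
grasp_force: 0.0
```

>>> send_rows --pt "0 0 0" --pt "0 0 0" --pt "0 0 0" --pt "0 0 0" --pt "0 0 0" --pt "0 0 0" --pt "0 0 0" --pt "0 0 0" --roll '[0,0,0,0,0,0,0,0]' --claw '[0,0,0,0,0,0,0,0]'

```text
t: 5.63
eef_pos: [0.5077, -0.309, -0.0219]
tool_rot: [0.0, 1.0, -0.009, 0.0]
contact_force: [-0.8, 0.3, 0.6]
gripper_width: 0.647
grasp_force: 65.6
```

>>> send_rows --pt "0 0 -30" --pt "0 0 -65" --pt "5 -30 -95" --pt "10 -60 -125" --pt "20 -95 -150" --pt "30 -130 -170" --pt "32 -165 -190" --pt "32 -195 -205" --roll '[0,0,0,0,0,0,0,0]' --claw '[0,0,0,0,0,0,0,0]'

```text
t: 6.3
eef_pos: [0.5439, -0.1119, 0.1847]
tool_rot: [-0.0, 1.0, -0.008, 0.001]
contact_force: [1.4, 0.7, -1.7]
gripper_width: 0.641
grasp_force: 65.4
```

>>> send_rows --pt "0 0 0" --pt "0 0 0" --pt "0 0 0" --pt "0 0 0" --pt "0 0 0" --pt "0 0 0" --pt "0 0 0" --pt "0 0 0" --roll '[0,0,0,0,0,0,0,0]' --claw '[0,0,0,0,0,0,0,0]'

```text
t: 6.97
eef_pos: [0.5427, -0.1151, 0.1824]
tool_rot: [-0.0, 1.0, -0.009, -0.0]
contact_force: [-0.1, 0.4, -1.2]
gripper_width: 0.646
grasp_force: 65.4
```

Run:
```python
from h import *
o=bot.get_obs();print(o['t'],o['eef_pos'],tool(),o['gripper_width'])
m,im=cartons(.03,save='pics/w4.png'); np.save('m4.npy',m,allow_pickle=True)
```

```text
6.9667 [ 0.54270893 -0.11505817  0.18240082] -1.0433825507256107 0.646127539275783
(399, 0, 92, 97) (array([ 680.5, -288. ]), 94.2, 81.0, 85.4)
(10, 0, 347, 367) (array([494.9, -22. ]), 424.8, 375.9, 74.9)
```

View pics/w4.png

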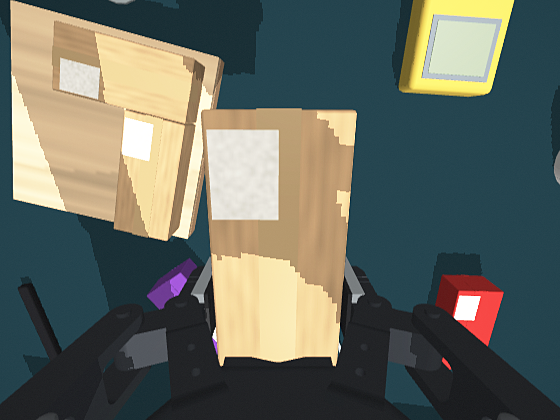

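The picture shows the pallet with deck corners near (11,2), (13,199) and (223,58). The fixed_b top spans (54,20), (205,58) and (51,90), and the fixed_a top spans (124,107), (168,239) and (114,229). The held carton is in the middle. I now refine the edges numerically.

Run:
```python
from h import *
m=np.load('m4.npy',allow_pickle=True).item();im=cv2.imread('pics/w4.png')
f=lambda uv,z:(ray(m,uv,z)*1000).round(1)
print('deck',f([(11,2),(13,199),(223,58)],.03)); print('b',f([(54,20),(205,58),(51,90),(193,124)],.07)); print('a',f([(124,107),(114,229),(168,239),(194,125)],.07))
cv2.imwrite('pics/w4c.png',cv2.resize(im[0:250,0:240],None,fx=3.2,fy=2.4*1.0,interpolation=cv2.INTER_CUBIC)[:600])
```

```text
deck [[729.1 133.7]
 [538.5 186.2]
 [678.  -62.3]]
b [[701.9  70.8]
 [670.9 -53.1]
 [647.8  86.7]
 [616.4 -37. ]]
a [[632.3  24. ]
 [514.8  54.6]
 [502.7   0.7]
 [615.5 -37.9]]
```

View pics/w4c.png

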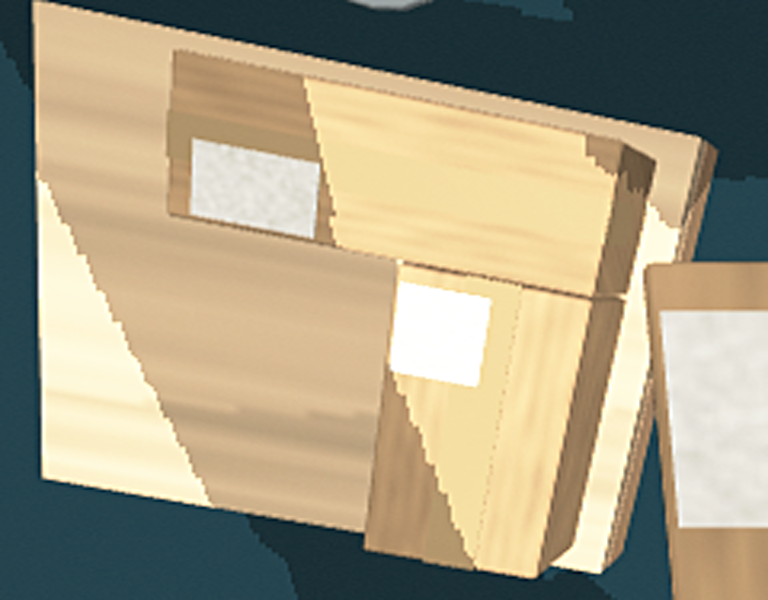

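Run:
```python
from h import *
from scipy.optimize import least_squares
m=np.load('m4.npy',allow_pickle=True).item()
uv=np.array([(54.7,20.8),(194.4,59.2),(52.5,88.8),(187.5,122.9),(124.4,108.8),(114.1,228.3),(167.5,240.8),(187.5,123.8),(10.3,.8),(13.1,199.2),(219.4,57.1),(188.4,238.8)])
L=np.array([(88.5,31.5,70),(88.5,-88.5,70),(32.5,31.5,70),(32.5,-88.5,70),(31.5,-32.5,70),(-88.5,-32.5,70),(-88.5,-88.5,70),(31.5,-88.5,70),(100,100,30),(-100,100,30),(100,-100,30),(-100,-100,30)])
def W(p):
    c,s=np.cos(p[2]),np.sin(p[2]);return np.c_[p[0]+c*L[:,0]-s*L[:,1],p[1]+s*L[:,0]+c*L[:,1],L[:,2]]/1000
r=least_squares(lambda p:(W(p)[:,:2]-np.array([ray(m,u,l[2]/1000)[0] for u,l in zip(uv,L)])).ravel()*1000,[609,62,-.26],loss='soft_l1')
p=r.x;print(p[:2],np.degrees(p[2]));print(r.fun.reshape(-1,2).round(1))
c,s=np.cos(p[2]),np.sin(p[2])
for n,x,y in [('far',28.5,60.5),('left',-60.5,28.5)]: print(n,p[0]+c*x-s*y,p[1]+s*x+c*y)
```

```text
[608.68301083  63.28438683] -15.042484190135378
[[ 1.   0.4]
 [ 1.  -1.3]
 [-0.5  0.2]
 [-0.3  1.5]
 [-0.1 -0.2]
 [-0.8  0.5]
 [-0.5 -0.7]
 [-0.5  1.6]
 [ 1.1 -0.2]
 [-0.2 -0.4]
 [ 0.4 -0.5]
 [-0.1 -0.1]]
far 651.9082992695562 114.3145194902499
left 557.6528781698646 106.50967526888343
```

```bash
cat >> h.py <<'E'
P=np.array([608.7,63.3]);A=np.radians(-15.04);RS=np.array([[np.cos(A),-np.sin(A)],[np.sin(A),np.cos(A)]])
slab=lambda x,y:P+RS@np.array([x,y])
toslab=lambda w:RS.T@(np.array(w)-P)
E
python3 - <<'E'
from h import *
m=np.load('m4.npy',allow_pickle=True).item()
e=ray(m,[(203,110),(357,111),(221,365)],.2444)*1000;print(e)   # top corners of the held carton
a=np.radians(-1.04);d=(e[:2].mean(0)-[542.7,-115.06]);print('far edge in tool x,y',d[0]*np.cos(a)+d[1]*np.sin(a),d[0]*np.sin(a)-d[1]*np.cos(a))
w=slab(28.5-18.7,68.5);print(w,togo(*w,70,-15.04))
E
```

```text
[[ 622.29377539  -88.67440333]
 [ 620.95611021 -142.96841711]
 [ 510.13863629  -86.57540089]]
far edge in tool x,y 78.92576121158751 -0.6712366609213483
[635.93959282 126.91049114] (array([  88.8, -243.4,  112.5]), np.float64(14.015706810405675))
```

>>> send_rows --pt "15 -35 0" --pt "30 -75 5" --pt "43 -115 15" --pt "57 -155 30" --pt "70 -190 45" --pt "80 -220 55" --pt "89 -243 60" --pt "89 -243 60" --roll '[2,4,6,8,10,12,14,14]' --claw '[0,0,0,0,0,0,0,0]'

```text
t: 7.68
eef_pos: [0.6358, 0.1354, 0.1209]
tool_rot: [-0.002, 0.992, -0.127, -0.001]
contact_force: [-0.2, 0.8, -1.6]
gripper_width: 0.648
grasp_force: 65.2
```

>>> send_rows --pt "0 0 20" --pt "0 0 40" --pt "0 0 50" --pt "0 0 50" --pt "0 0 50" --pt "0 0 50" --pt "0 0 50" --pt "0 0 50" --roll '[0,0,0,0,0,0,0,0]' --claw '[0,0,0,0,0,0,0,0]'

```text
t: 8.35
eef_pos: [0.6369, 0.127, 0.074]
tool_rot: [-0.0, 0.991, -0.131, 0.001]
contact_force: [0.8, -0.0, -1.6]
gripper_width: 0.644
grasp_force: 65.3
```

Run:
```python
from h import *
o=bot.get_obs();w=o['eef_pos']*1000;print(o['t'],w,tool(),toslab(w[:2])+[18.8,0],togo(*slab(9.7,68.5),9,-15.04))
```

```text
8.35 [636.92652374 127.02432916  74.00420599] -14.99719362415425 [29.5235833  68.86604047] (array([-1. ,  0.4, 65. ]), np.float64(0.04280637584574265))
```

>>> send_rows --pt "-1 0 25" --pt "-1 0 45" --pt "-1 0 55" --pt "-1 0 60" --pt "-1 0 63" --pt "-1 0 65" --pt "-1 0 65" --pt "-1 0 65" --roll '[0,0,0,0,0,0,0,0]' --claw '[0,0,0,0,0,0,0,0]'

```text
t: 9.02
eef_pos: [0.6359, 0.1274, 0.0086]
tool_rot: [-0.0, 0.991, -0.13, 0.001]
contact_force: [0.4, 0.1, -1.4]
gripper_width: 0.644
grasp_force: 65.3
```

>>> send_rows --pt "0 2 0" --pt "0 4 0" --pt "0 6 0" --pt "0 8 0" --pt "0 8 0" --pt "0 8 0" --pt "0 8 0" --pt "0 8 0" --roll '[0,0,0,0,0,0,0,0]' --claw '[0,0,0,0,0,0,0,0]'

```text
t: 9.68
eef_pos: [0.6332, 0.1189, 0.0081]
tool_rot: [0.0, 0.991, -0.131, 0.0]
contact_force: [-1.2, -2.5, 3.9]
gripper_width: 0.643
grasp_force: 66.1
```

Run:
```python
from h import *
o=bot.get_obs();w=o['eef_pos']*1000;print(o['t'],w,tool(),toslab(w[:2])+[18.8,0],toslab(o['contact_force'][:2]+P))
```

```text
9.6833 [633.24034404 118.913586     8.09479764] -15.016598894626217 [28.06835776 60.07659259] [-0.50025853 -2.67893378]
```

>>> send_rows --pt "0 1 0" --pt "0 2 0" --pt "0 3 0" --pt "0 3 0" --pt "0 3 0" --pt "0 3 0" --pt "0 3 0" --pt "0 3 0" --roll '[0,0,0,0,0,0,0,0]' --claw '[0,0,0,0,0,0,0,0]'

```text
t: 10.35
eef_pos: [0.6331, 0.1184, 0.0082]
tool_rot: [-0.001, 0.992, -0.13, 0.001]
contact_force: [0.9, 5.1, 2.1]
gripper_width: 0.65
grasp_force: 65.8
```

Run:
```python
from h import *
o=bot.get_obs();w=o['eef_pos']*1000;print(o['t'],w,tool(),toslab(w[:2])+[18.8,0],toslab(o['contact_force'][:2]+P))
```

```text
10.35 [633.10902335 118.40376136   8.15471823] -14.917597825715934 [28.07383156 59.5501552 ] [-0.44470131  5.14933524]
```

>>> send_rows --pt "0 0 0" --pt "0 0 0" --pt "0 0 0" --pt "0 0 0" --pt "0 0 -30" --pt "0 0 -70" --pt "0 0 -110" --pt "0 0 -150" --roll '[0,0,0,0,0,0,0,0]' --claw '[0.9,0.9,0.9,0.9,0.9,0.9,0.9,0.9]'

```text
t: 11.02
eef_pos: [0.6315, 0.1158, 0.1589]
tool_rot: [0.0, 0.991, -0.131, -0.001]
contact_force: [1.1, 0.5, -0.3]
gripper_width: 0.899
grasp_force: 0.0
```

Run:
```python
from h import *
m,im=cartons(.07,save='pics/w5.png')
o=bot.get_obs();print(o['t'],o['eef_pos'],tool(),o['gripper_width'],togo(430,362,190,8))
```

```text
(98, 373, 50, 47) (array([457.3, 352.9]), 68.7, 55.3, -10.2)
(95, 109, 94, 88) (array([707.7, 219.3]), 81.1, 74.7, 75.0)
(233, 102, 217, 196) (array([614.7,  66. ]), 185.4, 183.0, -15.4)
11.0667 [0.63661585 0.11728309 0.16837548] -15.035962909075828 0.8961832579787111 (array([-263. , -182.7,  -21.6]), np.float64(-23.035962909075835))
```

>>> send_rows --pt "-35 -23 -20" --pt "-70 -46 -20" --pt "-105 -70 -20" --pt "-140 -95 -20" --pt "-175 -120 -20" --pt "-210 -145 -20" --pt "-240 -166 -20" --pt "-263 -183 -20" --roll '[-3,-6,-9,-12,-15,-18,-21,-23]' --claw '[1,1,1,1,1,1,1,1]'

```text
t: 11.73
eef_pos: [0.4228, 0.3634, 0.1776]
tool_rot: [-0.0, 0.997, 0.072, -0.0]
contact_force: [0.6, 0.0, 0.7]
gripper_width: 0.996
grasp_force: 0.0
```

>>> send_rows --pt "0 0 0" --pt "0 0 0" --pt "0 0 0" --pt "0 0 0" --pt "0 0 0" --pt "0 0 0" --pt "0 0 0" --pt "0 0 0" --roll '[0,0,0,0,0,0,0,0]' --claw '[1,1,1,1,1,1,1,1]'

```text
t: 12.4
eef_pos: [0.4259, 0.3609, 0.1777]
tool_rot: [0.0, 0.998, 0.069, 0.0]
contact_force: [-0.5, -0.2, -0.5]
gripper_width: 1.001
grasp_force: 0.0
```

Run:
```python
from h import *
o=bot.get_obs();print(o['t'],o['eef_pos'],tool(),o['gripper_width'])
m,im=cartons(.062,save='pics/w6.png',smin=40); np.save('m6.npy',m,allow_pickle=True)
```

```text
12.4 [0.42590602 0.3609134  0.17767494] 7.955031394866288 1.0013668296504576
(247, 103, 43, 124) (array([455.4, 375. ]), 119.7, 39.7, 8.2)
(447, 0, 113, 159) (array([568.9, 145.5]), 124.8, 110.5, 74.8)
```

View pics/w6.png

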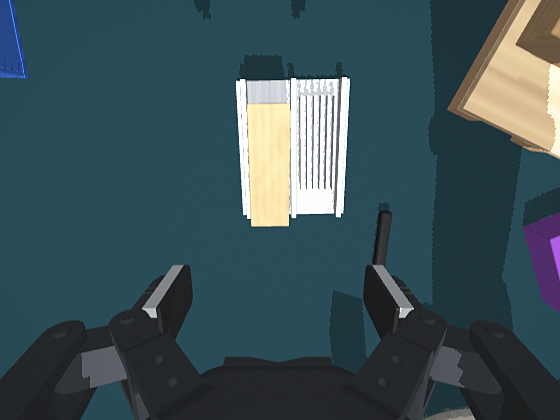

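The view shows carton_edge's top at pixels (247..290, 103..227). That gives (455.4, 375.0), 119.7 x 39.7 and yaw 8.2°, which fits. The heat sink lies in the right slot. I now grasp the carton.

>>> send_rows --pt "31 -10 40" --pt "31 -10 80" --pt "31 -10 120" --pt "31 -10 150" --pt "31 -10 170" --pt "31 -10 179" --pt "31 -10 179" --pt "31 -10 179" --roll '[0,0,0,0,0,0,0,0]' --claw '[1,1,1,1,1,1,1,1]'

```text
t: 13.12
eef_pos: [0.4552, 0.3761, -0.0006]
tool_rot: [-0.0, 0.998, 0.07, 0.0]
contact_force: [0.1, 1.0, 0.2]
gripper_width: 1.0
grasp_force: 0.0
```

>>> send_rows --pt "0 0 0" --pt "0 0 0" --pt "0 0 0" --pt "0 0 0" --pt "0 0 0" --pt "0 0 0" --pt "0 0 0" --pt "0 0 0" --roll '[0,0,0,0,0,0,0,0]' --claw '[0,0,0,0,0,0,0,0]'

```text
t: 13.78
eef_pos: [0.4557, 0.3758, 0.0001]
tool_rot: [-0.0, 0.998, 0.07, 0.001]
contact_force: [-0.7, -1.1, 5.6]
gripper_width: 0.461
grasp_force: 61.8
```

>>> send_rows --pt "0 0 -25" --pt "0 0 -50" --pt "25 5 -60" --pt "60 10 -60" --pt "95 17 -60" --pt "130 23 -60" --pt "160 28 -60" --pt "181 31 -60" --roll '[0,0,0,0,0,0,0,0]' --claw '[0,0,0,0,0,0,0,0]'

```text
t: 14.45
eef_pos: [0.6407, 0.3677, 0.0587]
tool_rot: [0.001, 0.998, 0.068, -0.001]
contact_force: [-59.9, -23.8, 30.8]
gripper_width: 0.455
grasp_force: 65.1
```

>>> send_rows --pt "0 0 10" --pt "0 0 30" --pt "0 0 45" --pt "0 0 55" --pt "0 0 60" --pt "0 0 63" --pt "0 0 66" --pt "0 0 66" --roll '[0,0,0,0,0,0,0,0]' --claw '[0,0,0,0,0,0,0,0]'

```text
t: 15.12
eef_pos: [0.6388, 0.3704, -0.0058]
tool_rot: [-0.0, 0.998, 0.07, 0.001]
contact_force: [-2.0, -0.7, 2.3]
gripper_width: 0.46
grasp_force: 64.0
```

>>> send_rows --pt "0 0 0" --pt "0 0 0" --pt "0 0 0" --pt "0 0 -5" --pt "0 0 -10" --pt "0 0 -10" --pt "0 -8 -10" --pt "0 -16 -10" --roll '[0,0,0,0,0,0,0,0]' --claw '[1,1,1,1,1,1,1,1]'

```text
t: 15.78
eef_pos: [0.6365, 0.386, 0.0029]
tool_rot: [0.0, 0.998, 0.069, 0.0]
contact_force: [-0.1, 0.0, 0.2]
gripper_width: 1.002
grasp_force: 0.0
```

>>> send_rows --pt "0 -7 -3" --pt "0 -14 -8" --pt "0 -21 -13" --pt "0 -28 -18" --pt "0 -35 -23" --pt "0 -43 -28" --pt "0 -43 -60" --pt "0 -43 -100" --roll '[0,0,0,0,0,0,0,0]' --claw '[1,1,1,1,1,1,1,1]'

```text
t: 16.45
eef_pos: [0.6273, 0.4283, 0.1]
tool_rot: [0.002, 0.997, 0.071, -0.003]
contact_force: [1.3, 0.7, 0.4]
gripper_width: 1.0
grasp_force: 0.0
```

Run:
```python
from h import *
o=bot.get_obs();print(o['t'],o['eef_pos'],tool())
print(proj(bot.camera_model('wrist'),[[.64,.42,.03]]))
cartons(.04,save='pics/w7.png',smin=40)
cartons(.04,name='top',save='pics/t7.png')
```

```text
16.45 [0.62729431 0.42826613 0.0999784 ] 8.11400618582146
[[290.74435164 199.33881847]]
(488, 216, 72, 134) (array([582.1, 198.1]), 141.5, 63.2, 24.2)
(318, 135, 65, 153) (array([633.9, 372.3]), 132.7, 48.5, 9.4)
(445, 88, 115, 112) (array([702.5, 255. ]), 88.7, 72.6, -36.6)
(478, 183, 82, 112) (array([ 412.5, -717.6]), 292.3, 226.8, -1.4)
(104, 161, 26, 36) (array([654.8, 370.8]), 107.3, 54.2, 10.2)
(186, 147, 88, 86) (array([606.6,  61.2]), 207.0, 204.0, -15.3)
(148, 144, 34, 33) (array([701.8, 237. ]), 92.2, 92.1, 85.7)
(339, 109, 34, 62) (array([ 722.1, -295.4]), 178.3, 90.6, -4.3)
(255, 79, 42, 50) (array([845.6, -80.2]), 132.4, 92.3, 11.5)
(431, 0, 129, 75) (array([1003. , -738.3]), 381.3, 236.0, 85.6)
```

It is still standing: the open tips passed above its top. I try again with the fingers shut, where the tip height is known.

>>> send_rows --pt "-1 15 0" --pt "-1 35 0" --pt "-2 60 0" --pt "-3 80 0" --pt "-5 98 0" --pt "-5 98 0" --pt "-5 98 0" --pt "-5 98 0" --roll '[0,0,0,0,0,0,0,0]' --claw '[0,0,0,0,0,0,0,0]'

```text
t: 17.22
eef_pos: [0.6384, 0.3314, 0.1026]
tool_rot: [-0.0, 0.998, 0.07, -0.0]
contact_force: [0.5, -0.1, 0.4]
gripper_width: 0.002
grasp_force: 0.0
```

>>> send_rows --pt "0 0 30" --pt "0 0 65" --pt "0 0 84" --pt "0 0 84" --pt "0 0 84" --pt "0 -6 84" --pt "0 -13 80" --pt "0 -20 76" --roll '[0,0,0,0,0,0,0,0]' --claw '[0,0,0,0,0,0,0,0]'

```text
t: 17.88
eef_pos: [0.6368, 0.3522, 0.029]
tool_rot: [-0.001, 0.998, 0.07, 0.001]
contact_force: [-1.7, -0.4, -0.3]
gripper_width: 0.001
grasp_force: 0.3
```

>>> send_rows --pt "0 -7 -4" --pt "0 -14 -8" --pt "0 -21 -12" --pt "0 -28 -14" --pt "0 -28 -30" --pt "0 -28 -60" --pt "0 -28 -100" --pt "0 -28 -130" --roll '[0,0,0,0,0,0,0,0]' --claw '[0,0,0,0,0,0,0,0]'

```text
t: 18.55
eef_pos: [0.6327, 0.3785, 0.1603]
tool_rot: [-0.0, 0.998, 0.07, 0.001]
contact_force: [0.8, 1.0, 0.6]
gripper_width: -0.006
grasp_force: 0.0
```

Run:
```python
from h import *
o=bot.get_obs();print(o['t'],o['eef_pos'],tool())
cartons(.04,save='pics/w8.png',smin=40)
```

```text
18.55 [0.63265878 0.37848882 0.16032457] 7.998839218762954
(418, 132, 142, 218) (array([614.5,  90. ]), 205.8, 196.3, 74.7)
(264, 131, 44, 124) (array([635.2, 371.1]), 129.0, 41.9, 9.5)
(370, 93, 95, 91) (array([708.3, 255.2]), 90.3, 84.3, -82.0)
```

It still stands unmoved: the fingertips are thinner than I assumed, so the tool was already above 56 when it got there. I go lower and start rising only after contact.

>>> send_rows --pt "0 25 0" --pt "0 48 0" --pt "0 48 40" --pt "0 48 80" --pt "0 48 115" --pt "0 48 138" --pt "0 48 146" --pt "0 48 146" --roll '[0,0,0,0,0,0,0,0]' --claw '[0,0,0,0,0,0,0,0]'

```text
t: 19.27
eef_pos: [0.6376, 0.3297, 0.0088]
tool_rot: [0.001, 0.998, 0.07, -0.002]
contact_force: [-0.7, 0.8, 0.9]
gripper_width: 0.002
grasp_force: 0.0
```

>>> send_rows --pt "0 -7 0" --pt "0 -13 0" --pt "0 -19 -3" --pt "0 -26 -8" --pt "0 -33 -13" --pt "0 -40 -17" --pt "0 -47 -20" --pt "0 -52 -20" --roll '[0,0,0,0,0,0,0,0]' --claw '[0,0,0,0,0,0,0,0]'

```text
t: 19.93
eef_pos: [0.6317, 0.3843, 0.0321]
tool_rot: [-0.001, 0.998, 0.07, 0.001]
contact_force: [0.2, 0.6, 0.5]
gripper_width: 0.002
grasp_force: 0.0
```

>>> send_rows --pt "0 0 -20" --pt "0 0 -50" --pt "0 0 -90" --pt "0 0 -120" --pt "0 0 -120" --pt "0 0 -120" --pt "0 0 -120" --pt "0 0 -120" --roll '[0,0,0,0,0,0,0,0]' --claw '[0,0,0,0,1,1,1,1]'

```text
t: 20.6
eef_pos: [0.6307, 0.3816, 0.1488]
tool_rot: [0.001, 0.998, 0.07, -0.001]
contact_force: [0.3, 0.1, 0.1]
gripper_width: 0.565
grasp_force: 0.0
```

Run:
```python
from h import *
o=bot.get_obs();print(o['t'],o['eef_pos'],tool())
cartons(.04,save='pics/w9.png',smin=40)
```

```text
20.6 [0.6307113  0.38162129 0.14884886] 8.0153399877876
(207, 131, 65, 123) (array([630.6, 418.5]), 122.6, 56.7, 9.5)
(425, 130, 135, 218) (array([618.2,  99.2]), 193.2, 189.0, -15.3)
(376, 90, 99, 95) (array([707.6, 255.9]), 89.3, 85.0, -70.7)
```

Toppled flat: (630.6, 418.5), 122.6 x 56.7, yaw 9.5°. I now grasp it off-centre, as with the first.

>>> send_rows --pt "-5 -15 0" --pt "-14 -36 0" --pt "-14 -36 40" --pt "-14 -36 80" --pt "-14 -36 120" --pt "-14 -36 150" --pt "-14 -36 171" --pt "-14 -36 171" --roll '[-1.5,-1.5,-1.5,-1.5,-1.5,-1.5,-1.5,-1.5]' --claw '[1,1,1,1,1,1,1,1]'

```text
t: 21.32
eef_pos: [0.6078, 0.4143, -0.0273]
tool_rot: [0.003, 0.996, 0.084, -0.005]
contact_force: [-0.8, -0.9, -0.2]
gripper_width: 0.999
grasp_force: 0.0
```

>>> send_rows --pt "0 0 0" --pt "0 0 0" --pt "0 0 0" --pt "0 0 0" --pt "0 0 0" --pt "0 0 0" --pt "0 0 0" --pt "0 0 0" --roll '[0,0,0,0,0,0,0,0]' --claw '[0,0,0,0,0,0,0,0]'

```text
t: 21.98
eef_pos: [0.6141, 0.4173, -0.0177]
tool_rot: [-0.001, 0.997, 0.083, 0.002]
contact_force: [-0.6, -0.1, 6.8]
gripper_width: 0.641
grasp_force: 66.7
```

>>> send_rows --pt "0 0 -30" --pt "0 0 -70" --pt "0 0 -110" --pt "0 0 -150" --pt "0 0 -170" --pt "0 0 -170" --pt "0 0 -170" --pt "0 0 -170" --roll '[0,0,0,0,0,0,0,0]' --claw '[0,0,0,0,0,0,0,0]'

```text
t: 22.65
eef_pos: [0.612, 0.4152, 0.1485]
tool_rot: [0.001, 0.997, 0.083, -0.001]
contact_force: [-0.1, 0.6, -2.1]
gripper_width: 0.646
grasp_force: 66.0
```

Run:
```python
from h import *
o=bot.get_obs();m=bot.camera_model('wrist');im=bot.read_camera('wrist')[:,:,::-1].copy();cv2.imwrite('pics/w10.png',im)
p=o['eef_pos']*1000;print(o['t'],p,tool(),o['gripper_width'])
hsv=cv2.cvtColor(im,cv2.COLOR_BGR2HSV);mk=((hsv[...,0]>5)&(hsv[...,0]<26)&(hsv[...,1]>40)&(hsv[...,2]>60)).astype(np.uint8)
c=max(cv2.findContours(mk,0,2)[0],key=lambda c:cv2.contourArea(c)*(abs(c[:,0,0].mean()-280)<60))[:,0]
b=c[:,1].min();l=c[c[:,1]<b+12];print(b,l[:,0].min(),l[:,0].max())
f=(ray(m,[[l[:,0].min(),b],[l[:,0].max(),b]],(p[2]+62)/1000)*1000-p[:2]);a=np.radians(tool())
print([(d[0]*np.cos(a)+d[1]*np.sin(a),d[0]*np.sin(a)-d[1]*np.cos(a)) for d in f])
w=slab(-64.5,28.5-19+7);print(w,togo(*w,80,74.96))
```

```text
22.65 [612.02508324 415.15703557 148.54853621] 9.514929040255033 0.6463571284571367
117 205 352
[(np.float64(77.11284790084798), np.float64(-27.35842672402292)), (np.float64(77.09606448777514), np.float64(24.772023679672348))]
[550.69109375  95.97211036] (array([-112.9,  304.5,   67.7]), np.float64(-65.44507095974495))
```

>>> send_rows --pt "-14 37 0" --pt "-28 75 0" --pt "-42 114 0" --pt "-56 152 0" --pt "-70 190 0" --pt "-84 229 0" --pt "-98 267 0" --pt "-113 304 0" --roll '[-6,-12,-18,-24,-30,-36,-43,-50]' --claw '[0,0,0,0,0,0,0,0]'

```text
t: 23.37
eef_pos: [0.5498, 0.0949, 0.1479]
tool_rot: [-0.0, 0.867, 0.499, -0.002]
contact_force: [0.5, -1.1, -1.4]
gripper_width: 0.639
grasp_force: 65.9
```

>>> send_rows --pt "0 0 0" --pt "0 0 0" --pt "0 0 15" --pt "0 0 35" --pt "0 0 50" --pt "0 0 60" --pt "0 0 60" --pt "0 0 60" --roll '[-6,-12,-15.5,-15.5,-15.5,-15.5,-15.5,-15.5]' --claw '[0,0,0,0,0,0,0,0]'

```text
t: 24.03
eef_pos: [0.5508, 0.0974, 0.0888]
tool_rot: [-0.001, 0.793, 0.609, -0.001]
contact_force: [0.2, -0.1, -1.9]
gripper_width: 0.644
grasp_force: 65.9
```

Run:
```python
from h import *
o=bot.get_obs();w=o['eef_pos']*1000;print(o['t'],w,tool(),toslab(w[:2])+[0,18],togo(*slab(-64.5,17.5),10,74.96))
cartons(.07,save='pics/w11.png')
```

```text
24.0333 [550.78135735  97.3985707   88.79910882] 75.02647947373406 [-64.78298533  35.90101961] (array([-0.4,  0.3, 78.8]), np.float64(0.06647947373406282))
(205, 111, 318, 256) (array([598.3,  68.8]), 199.9, 195.8, -15.3)
(378, 0, 120, 39) (array([669.6, 201.6]), 65.7, 18.6, -15.0)
```

View pics/w11.png

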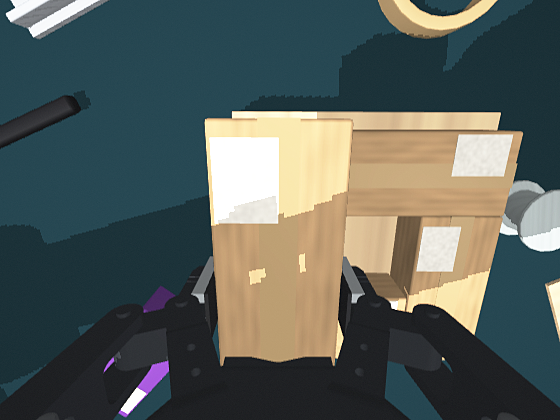

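The held carton is at pixels (205..352, 118..365), over place_left. The far carton at (350..522, 130..215) is tight on fixed_b and in line. I lower and push.

>>> send_rows --pt "0 0 25" --pt "0 0 50" --pt "0 0 65" --pt "0 0 72" --pt "0 0 76" --pt "0 0 79" --pt "0 0 79" --pt "0 0 79" --roll '[0,0,0,0,0,0,0,0]' --claw '[0,0,0,0,0,0,0,0]'

```text
t: 24.75
eef_pos: [0.5526, 0.0979, 0.0123]
tool_rot: [0.001, 0.793, 0.609, 0.001]
contact_force: [-1.5, 0.1, 3.7]
gripper_width: 0.644
grasp_force: 66.5
```

>>> send_rows --pt "-2 0 0" --pt "-4 0 0" --pt "-6 0 0" --pt "-8 0 0" --pt "-9 0 0" --pt "-9 0 0" --pt "-9 0 0" --pt "-9 0 0" --roll '[0,0,0,0,0,0,0,0]' --claw '[0,0,0,0,0,0,0,0]'

```text
t: 25.42
eef_pos: [0.5515, 0.0905, 0.0123]
tool_rot: [0.0, 0.793, 0.609, 0.003]
contact_force: [1.3, 4.0, 6.8]
gripper_width: 0.639
grasp_force: 66.9
```

Run:
```python
from h import *
o=bot.get_obs();w=o['eef_pos']*1000;print(o['t'],w,tool(),toslab(w[:2])+[0,18],toslab(o['contact_force'][:2]+P))
```

```text
25.4167 [551.48882341  90.51190884  12.33803553] 75.0314536317927 [-62.3127108   29.43384375] [0.2149027  4.17527321]
```

>>> send_rows --pt "-1 0 0" --pt "-2 0 0" --pt "-2 1 0" --pt "-2 2 0" --pt "-2 3 0" --pt "-2 4 0" --pt "-2 4 0" --pt "-2 4 0" --roll '[0,0,0,0,0,0,0,0]' --claw '[0,0,0,0,0,0,0,0]'

```text
t: 26.08
eef_pos: [0.5514, 0.0902, 0.0122]
tool_rot: [-0.002, 0.793, 0.61, 0.001]
contact_force: [-8.1, 9.1, 14.0]
gripper_width: 0.647
grasp_force: 67.8
```

Run:
```python
from h import *
o=bot.get_obs();w=o['eef_pos']*1000;print(o['t'],w,tool(),toslab(w[:2])+[0,18],toslab(o['contact_force'][:2]+P),o['contact_force'][2])
```

```text
26.0833 [551.43062623  90.19977249  12.2062452 ] 75.15001005234221 [-62.28791712  29.11729789] [-10.16953791   6.70848167] 14.035186059523276
```

>>> send_rows --pt "0 0 0" --pt "0 0 0" --pt "0 0 0" --pt "0 0 0" --pt "0 0 -30" --pt "0 0 -70" --pt "0 0 -110" --pt "0 0 -150" --roll '[0,0,0,0,0,0,0,0]' --claw '[0.85,0.85,0.85,0.85,0.85,0.85,0.85,0.85]'

```text
t: 26.75
eef_pos: [0.552, 0.0851, 0.162]
tool_rot: [-0.0, 0.793, 0.609, -0.001]
contact_force: [1.8, -0.2, 0.6]
gripper_width: 0.848
grasp_force: 0.0
```

>>> send_rows --pt "-20 0 -20" --pt "-40 0 -40" --pt "-40 0 -60" --pt "-40 0 -60" --pt "-40 0 -60" --pt "-40 0 -60" --pt "-40 0 -60" --pt "-40 0 -60" --roll '[0,0,0,0,0,0,0,0]' --claw '[0.85,0.85,0.85,0.85,0.85,0.85,0.85,0.85]'

```text
t: 27.42
eef_pos: [0.5415, 0.0474, 0.2194]
tool_rot: [-0.001, 0.793, 0.609, -0.001]
contact_force: [-0.9, 0.1, 0.7]
gripper_width: 0.847
grasp_force: 0.0
```

Run:
```python
from h import *
o=bot.get_obs();print(o['t'],o['eef_pos'],o['contact_force'])
m,im=cartons(.07,save='pics/w12.png')
uv=proj(m,np.array([[*slab(x,y),70] for x,y in [(-100,-100),(100,-100),(100,100),(-100,100)]])/1000);a=uv.min(0).astype(int).clip(0)-10;b=uv.max(0).astype(int)+10;a=a.clip(0)
cr=im[a[1]:b[1],a[0]:b[0]];print(a,b);s=min(790/cr.shape[1],590/cr.shape[0]);print(s)
cv2.imwrite('pics/w12c.png',cv2.resize(cr,None,fx=s,fy=s,interpolation=cv2.INTER_CUBIC)); np.save('m12.npy',m,allow_pickle=True)
```

```text
27.4167 [0.54153404 0.04741158 0.21942563] [-0.91798882  0.10303164  0.71991166]
(244, 66, 184, 173) (array([606.2,  68. ]), 184.2, 182.3, -15.4)
(345, 0, 65, 19) (array([675.9, 194.2]), 59.6, 14.6, -15.0)
[228  50] [452 257]
2.8502415458937196
```

View pics/w12c.png

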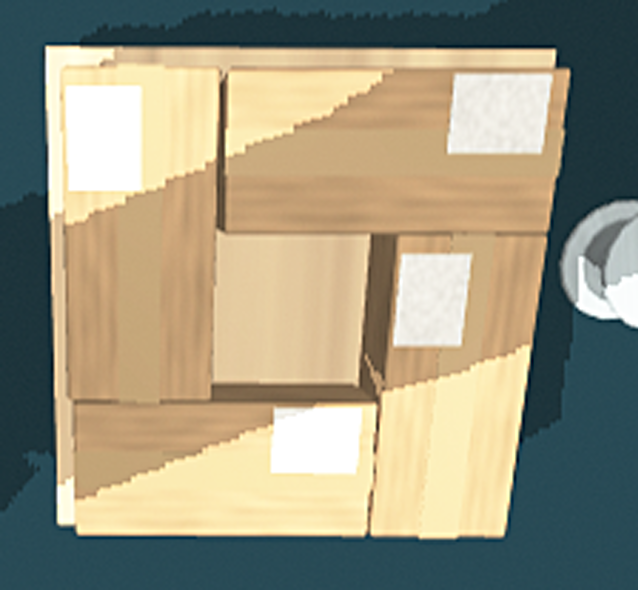

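The four cartons form the pinwheel. The left carton's right edge runs (220,68)–(212,400), with a slight gap to the far carton's end at (226,70) in the crop. I measure it.

Run:
```python
from h import *
m=np.load('m12.npy',allow_pickle=True).item();s=2.8502
for n,pts in {'left':[(62,67),(221,68),(212,400),(67,400)],'far':[(226,69),(570,69),(548,235),(225,233)],'a':[(75,402),(376,402),(367,537),(77,535)],'b':[(397,234),(548,235),(506,537),(370,537)]}.items():
    w=ray(m,(np.array(pts)+.5)/s-.5+[228,50],.07)*1000
    L=np.array([toslab(x) for x in w]);e=[np.degrees(np.arctan2(*(L[j]-L[i])[::-1])) for i,j in ((0,1),(1,2),(2,3),(3,0))]
    print(n,L.round(1).tolist(),'c',L.mean(0).round(1),np.round(e,1))
print(togo(*slab(-62-28-7-12,45),30,74.96),tool())
```

```text
left [[-89.5, 88.7], [-34.0, 88.5], [-34.1, -30.1], [-90.8, -30.2]] c [-62.1  29.2] [  -0.3  -90.  -179.9   89.4]
far [[-32.3, 88.1], [87.7, 88.3], [88.2, 32.3], [-30.9, 32.9]] c [28.2 60.4] [ 1.000e-01 -8.950e+01  1.797e+02  9.140e+01]
a [[-87.7, -31.0], [30.1, -30.8], [31.2, -87.7], [-88.1, -87.1]] c [-28.6 -59.2] [ 1.000e-01 -8.890e+01  1.797e+02  8.960e+01]
b [[32.5, 32.6], [88.2, 32.3], [88.3, -87.6], [32.4, -87.7]] c [ 60.3 -27.6] [  -0.3  -89.9 -179.9   90. ]
(array([ 77.8, -48.2, 189.6]), np.float64(0.09730222921842824)) 75.05730222921842
```

Everything is within tolerance: the centres are 95.5 mm apart, with a gap of about 1.7 mm. I nudge the left carton snug from outside with shut fingers.

>>> send_rows --pt "35 -20 0" --pt "78 -48 0" --pt "78 -48 0" --pt "78 -48 40" --pt "78 -48 80" --pt "78 -48 120" --pt "78 -48 155" --pt "78 -48 190" --roll '[0,0,0,0,0,0,0,0]' --claw '[0,0,0,0,0,0,0,0]'

```text
t: 28.13
eef_pos: [0.5152, 0.1351, 0.0284]
tool_rot: [-0.0, 0.793, 0.609, -0.0]
contact_force: [1.0, 0.4, -0.3]
gripper_width: 0.002
grasp_force: 0.0
```

>>> send_rows --pt "0 0 0" --pt "0 4 0" --pt "0 8 0" --pt "0 10 0" --pt "0 11 0" --pt "0 12 0" --pt "0 13 0" --pt "0 13 0" --roll '[0,0,0,0,0,0,0,0]' --claw '[0,0,0,0,0,0,0,0]'

```text
t: 28.8
eef_pos: [0.529, 0.1319, 0.0316]
tool_rot: [0.0, 0.793, 0.609, 0.001]
contact_force: [-3.6, 0.5, 6.2]
gripper_width: 0.001
grasp_force: 2.3
```

Run:
```python
from h import *
o=bot.get_obs();w=o['eef_pos']*1000;print(o['t'],w,tool(),toslab(w[:2]),toslab(o['contact_force'][:2]+P),o['contact_force'][2])
```

```text
28.8 [528.95235802 131.86885732  31.59750462] 75.01409836646886 [-94.80903943  45.52604352] [-3.63099583 -0.42282893] 6.202192183123407
```

>>> send_rows --pt "0 1 0" --pt "0 2 0" --pt "0 2 0" --pt "0 2 0" --pt "0 -5 0" --pt "0 -15 0" --pt "0 -20 -20" --pt "0 -20 -60" --roll '[0,0,0,0,0,0,0,0]' --claw '[0,0,0,0,0,0,0,0]'

```text
t: 29.47
eef_pos: [0.5046, 0.1356, 0.0875]
tool_rot: [-0.002, 0.793, 0.609, -0.004]
contact_force: [0.3, -0.2, 1.5]
gripper_width: -0.003
grasp_force: 0.0
```

>>> send_rows --pt "-30 10 -40" --pt "-60 20 -80" --pt "-90 40 -120" --pt "-110 50 -140" --pt "-110 50 -140" --pt "-110 50 -140" --pt "-110 50 -140" --pt "-110 50 -140" --roll '[0,0,0,0,0,0,0,0]' --claw '[0,0,0,0,0,0,0,0]'

```text
t: 30.13
eef_pos: [0.528, 0.0185, 0.2297]
tool_rot: [-0.0, 0.793, 0.609, -0.001]
contact_force: [-0.0, 0.5, -0.4]
gripper_width: -0.0
grasp_force: 0.0
```

Run:
```python
from h import *
o=bot.get_obs();print(o['t'],o['eef_pos'],o['contact_force'])
m,im=cartons(.07,save='pics/w13.png'); np.save('m13.npy',m,allow_pickle=True)
uv=proj(m,np.array([[*slab(x,y),70] for x,y in [(-100,-100),(100,-100),(100,100),(-100,100)]])/1000);a=(uv.min(0).astype(int)-10).clip(0);b=uv.max(0).astype(int)+10
cr=im[a[1]:b[1],a[0]:b[0]];s=min(790/cr.shape[1],590/cr.shape[0]);print(a,b,s)
# rectify the carton-top plane: 3 px per mm, slab axes (x right, y up)
px=np.float32([[0,0],[600,0],[600,600],[0,600]]);src=proj(m,np.array([[*slab(x,y),70] for x,y in [(-100,100),(100,100),(100,-100),(-100,-100)]])/1000).astype(np.float32)
cv2.imwrite('pics/w13r.png',cv2.warpPerspective(im,cv2.getPerspectiveTransform(src,px),(600,600),flags=cv2.INTER_CUBIC))
```

```text
30.1333 [0.52804916 0.0184938  0.22968716] [-0.01726388  0.52416746 -0.3924033 ]
(396, 304, 120, 33) (array([ 710.3, -214.5]), 155.4, 34.7, -4.7)
(250, 37, 188, 174) (array([607.6,  66. ]), 189.2, 179.5, -15.4)
[234  17] [457 229] 2.7830188679245285
```

View pics/w13r.png

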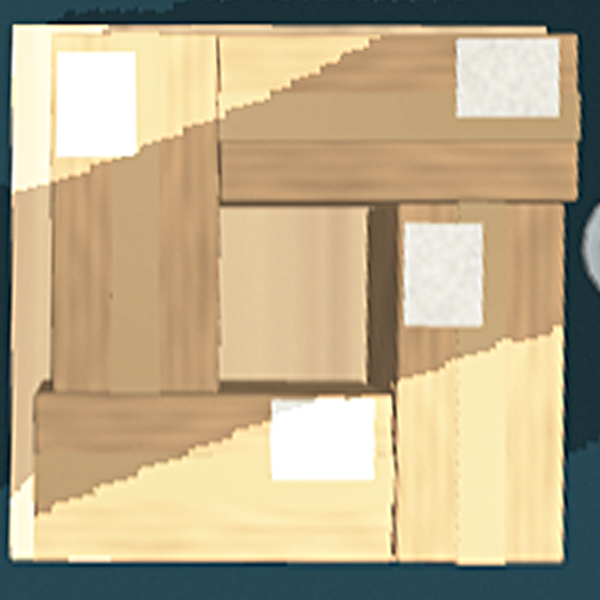

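My nudge overdrove. In slab mm the left carton now spans x -82.7..-26.7 (pixels 52..220) and the far carton -26.7..92.7 (pixels 220..578), so both sit about 5 mm too far in +x. The contact was tight, so I push both back from the far carton's +x end. The effective finger half-thickness is 11 mm.

>>> send_rows --pt "21 30 0" --pt "42 60 0" --pt "63 91 0" --pt "84 122 0" --pt "105 152 0" --pt "125 181 0" --pt "125 181 0" --pt "125 181 0" --roll '[0,0,0,0,0,0,0,0]' --claw '[0,0,0,0,0,0,0,0]'

```text
t: 30.85
eef_pos: [0.7358, 0.0947, 0.2273]
tool_rot: [-0.002, 0.792, 0.61, -0.001]
contact_force: [-0.9, 0.3, -0.4]
gripper_width: -0.002
grasp_force: 0.0
```

>>> send_rows --pt "0 0 40" --pt "0 0 80" --pt "0 0 120" --pt "0 0 160" --pt "0 0 190" --pt "0 0 200" --pt "0 0 200" --pt "0 0 200" --roll '[0,0,0,0,0,0,0,0]' --claw '[0,0,0,0,0,0,0,0]'

```text
t: 31.52
eef_pos: [0.7363, 0.0921, 0.0318]
tool_rot: [-0.0, 0.793, 0.609, 0.0]
contact_force: [0.3, 0.6, 0.9]
gripper_width: -0.001
grasp_force: 0.0
```

Run:
```python
from h import *
o=bot.get_obs();w=o['eef_pos']*1000;print(o['t'],w,tool(),toslab(w[:2]),o['contact_force'])
```

```text
31.5167 [736.26937727  92.08452331  31.83452258] 75.04256959067332 [115.73008396  60.90190855] [0.32745949 0.58747181 0.86773124]
```

>>> send_rows --pt "0 -4 0" --pt "0 -8 0" --pt "0 -11 0" --pt "0 -13 0" --pt "0 -14 0" --pt "0 -15 0" --pt "0 -15 0" --pt "0 -15 0" --roll '[0,0,0,0,0,0,0,0]' --claw '[0,0,0,0,0,0,0,0]'

```text
t: 32.18
eef_pos: [0.7244, 0.0953, 0.0328]
tool_rot: [0.001, 0.794, 0.609, 0.002]
contact_force: [5.5, -1.1, 5.3]
gripper_width: 0.0
grasp_force: 3.5
```

Run:
```python
from h import *
o=bot.get_obs();w=o['eef_pos']*1000;print(o['t'],toslab(w[:2]),toslab(o['contact_force'][:2]+P),o['contact_force'][2])
```

```text
32.1833 [103.43801684  60.89482276] [5.56450526 0.30983768] 5.277467902891451
```

>>> send_rows --pt "0 8 0" --pt "0 14 0" --pt "0 14 -40" --pt "0 14 -80" --pt "-20 -10 -120" --pt "-45 -45 -160" --pt "-70 -80 -195" --pt "-95 -115 -205" --roll '[0,0,0,0,0,0,0,0]' --claw '[0,0,0,0,0,0,0,0]'

```text
t: 32.85
eef_pos: [0.6194, 0.0462, 0.22]
tool_rot: [-0.0, 0.793, 0.609, 0.001]
contact_force: [0.0, -0.4, 0.4]
gripper_width: -0.003
grasp_force: 0.0
```

>>> send_rows --pt "-15 -35 0" --pt "-30 -66 0" --pt "-30 -66 0" --pt "-30 -66 0" --pt "-30 -66 0" --pt "-30 -66 0" --pt "-30 -66 0" --pt "-30 -66 0" --roll '[0,0,0,0,0,0,0,0]' --claw '[0,0,0,0,0,0,0,0]'

```text
t: 33.52
eef_pos: [0.5488, 0.0345, 0.2178]
tool_rot: [-0.0, 0.793, 0.609, 0.0]
contact_force: [-0.3, 1.1, -1.1]
gripper_width: -0.002
grasp_force: 0.0
```

```bash
cat > edges.py <<'E'
from h import *
def rectify(m,im):
    px=np.float32([[0,0],[880,0],[880,880],[0,880]]);src=proj(m,np.array([[*slab(x,y),70] for x,y in [(-110,110),(110,110),(110,-110),(-110,-110)]])/1000).astype(np.float32)
    return cv2.warpPerspective(im,cv2.getPerspectiveTransform(src,px),(880,880),flags=cv2.INTER_CUBIC).astype(float)
def edge(R,ax,lo,hi,c0,c1):
    "strongest edges on slab axis ax between lo..hi, averaged over the other axis c0..c1 (mm)"
    X=lambda v:int((v+110)*4);Y=lambda v:int((110-v)*4)
    p=R[Y(c1):Y(c0),X(lo):X(hi)].mean(0) if ax==0 else R[Y(hi):Y(lo),X(c0):X(c1)].mean(1)[::-1]
    g=np.abs(np.diff(cv2.GaussianBlur(p,(1,9),0),axis=0)).sum(1)
    k=[i for i in range(1,len(g)-1) if g[i]>=g[i-1] and g[i]>g[i+1] and g[i]>.35*g.max()]
    return [(round(lo+(i+1)/4,1),round(g[i])) for i in k]
def report(m,im):
    R=rectify(m,im)
    for n,a in {'left outer lo':(0,-95,-75,-20,10),'left outer hi':(0,-95,-75,35,55),'left inner lo':(0,-42,-20,-20,25),'seam left/far':(0,-42,-20,40,80),'far +x end':(0,80,98,40,80),'b +x':(0,80,98,-60,20),'a -x':(0,-100,-75,-80,-45),
      'far/b seam':(1,25,40,40,80),'far inner':(1,25,40,-20,20),'far outer':(1,80,98,0,80),'left top':(1,80,98,-75,-45),'left/a seam':(1,-40,-22,-75,-45)}.items(): print(n,edge(R,*a))
E
python3 - <<'E'
from edges import *
print('before');m=np.load('m13.npy',allow_pickle=True).item();report(m,cv2.imread('pics/w13.png'))
o=bot.get_obs();print('now',o['t'],o['eef_pos'])
m=bot.camera_model('wrist');im=bot.read_camera('wrist')[:,:,::-1].copy();cv2.imwrite('pics/w14.png',im);report(m,im)
E
```

```text
before
left outer lo [(-83.2, 43)]
left outer hi [(-83.5, 27), (-81.5, 16)]
left inner lo [(-26.8, 25)]
seam left/far [(-28.0, 31), (-26.5, 31)]
far +x end [(86.2, 22), (92.8, 52)]
b +x [(87.8, 85)]
a -x [(-96.5, 95), (-88.8, 34)]
far/b seam [(25.8, 16), (32.0, 23), (33.8, 25)]
far inner [(31.2, 49), (33.0, 34)]
far outer [(91.5, 72)]
left top [(91.8, 103)]
left/a seam [(-32.8, 8), (-30.2, 11)]
now 33.5167 [0.54880439 0.03447341 0.21782282]
left outer lo [(-94.2, 80), (-84.5, 39)]
left outer hi [(-94.2, 90)]
left inner lo [(-28.2, 28)]
seam left/far [(-29.8, 37), (-28.2, 33)]
far +x end [(84.8, 23), (91.2, 55)]
b +x [(87.8, 82)]
a -x [(-94.5, 80), (-88.8, 33)]
far/b seam [(26.0, 14), (32.0, 13), (34.0, 13)]
far inner [(32.8, 25), (34.5, 13)]
far outer [(93.8, 90)]
left top [(93.8, 95)]
left/a seam [(-32.2, 8), (-30.0, 11)]
```

Moved 1.4 mm back, so both are already in tolerance: far +2.7, left +4.1. Once more for a better margin, commanding 3 mm further.

>>> send_rows --pt "21 33 0" --pt "42 66 0" --pt "63 99 0" --pt "84 132 0" --pt "105 165 0" --pt "125 196 0" --pt "125 196 0" --pt "125 196 20" --roll '[0,0,0,0,0,0,0,0]' --claw '[0,0,0,0,0,0,0,0]'

```text
t: 34.23
eef_pos: [0.7732, 0.1067, 0.2]
tool_rot: [0.0, 0.793, 0.609, 0.003]
contact_force: [0.6, 0.4, 0.8]
gripper_width: -0.001
grasp_force: 0.0
```

>>> send_rows --pt "0 0 40" --pt "0 0 80" --pt "0 0 120" --pt "0 0 155" --pt "0 0 175" --pt "0 0 185" --pt "0 0 185" --pt "0 0 185" --roll '[0,0,0,0,0,0,0,0]' --claw '[0,0,0,0,0,0,0,0]'

```text
t: 34.9
eef_pos: [0.7703, 0.1044, 0.0137]
tool_rot: [-0.0, 0.793, 0.609, 0.0]
contact_force: [-0.4, -0.1, 0.3]
gripper_width: -0.001
grasp_force: 0.0
```

>>> send_rows --pt "0 -5 0" --pt "0 -10 0" --pt "0 -13 0" --pt "0 -15 0" --pt "0 -16 0" --pt "0 -17 0" --pt "0 -18 0" --pt "0 -18 0" --roll '[0,0,0,0,0,0,0,0]' --claw '[0,0,0,0,0,0,0,0]'

```text
t: 35.57
eef_pos: [0.7523, 0.1087, 0.0132]
tool_rot: [0.0, 0.793, 0.609, -0.0]
contact_force: [-1.0, 0.4, 0.2]
gripper_width: -0.006
grasp_force: 0.0
```

Run:
```python
from h import *
o=bot.get_obs();w=o['eef_pos']*1000;print(o['t'],toslab(w[:2]),toslab(o['contact_force'][:2]+P),o['contact_force'][2])
```

```text
35.5667 [126.85563009  81.08090705] [-1.01535754  0.09406101] 0.20464772819338278
```

>>> send_rows --pt "0 8 0" --pt "0 16 0" --pt "0 16 -40" --pt "0 16 -80" --pt "-20 -10 -120" --pt "-45 -45 -160" --pt "-70 -80 -195" --pt "-95 -112 -205" --roll '[0,0,0,0,0,0,0,0]' --claw '[0,0,0,0,0,0,0,0]'

```text
t: 36.23
eef_pos: [0.6528, 0.0592, 0.2035]
tool_rot: [0.001, 0.793, 0.609, 0.002]
contact_force: [-0.1, 0.0, 1.1]
gripper_width: 0.001
grasp_force: 0.0
```

>>> send_rows --pt "-15 -35 0" --pt "-30 -66 0" --pt "-30 -66 0" --pt "-30 -66 0" --pt "-30 -66 0" --pt "-30 -66 0" --pt "-30 -66 0" --pt "-30 -66 0" --roll '[0,0,0,0,0,0,0,0]' --claw '[0,0,0,0,0,0,0,0]'

```text
t: 36.9
eef_pos: [0.5809, 0.0473, 0.2003]
tool_rot: [-0.0, 0.793, 0.609, 0.0]
contact_force: [0.0, -0.4, -0.4]
gripper_width: -0.001
grasp_force: 0.0
```

Run:
```python
from edges import *
o=bot.get_obs();print('now',o['t'],o['eef_pos'])
m=bot.camera_model('wrist');im=bot.read_camera('wrist')[:,:,::-1].copy();cv2.imwrite('pics/w15.png',im);report(m,im)
```

```text
now 36.9 [0.58094405 0.04733609 0.20030862]
left outer lo [(-90.8, 90), (-84.5, 34)]
left outer hi [(-90.8, 107)]
left inner lo [(-29.2, 31), (-27.8, 46)]
seam left/far [(-29.8, 35), (-28.2, 27)]
far +x end [(84.8, 22), (91.2, 57)]
b +x [(87.8, 76)]
a -x [(-91.0, 83), (-89.0, 36)]
far/b seam [(26.0, 16), (32.0, 18), (34.0, 18)]
far inner [(32.8, 27), (34.2, 12)]
far outer [(95.5, 73)]
left top [(96.0, 111)]
left/a seam [(-32.8, 7), (-30.5, 10)]
```

The sum of shifts was off and the finger never reached the carton. I repeat it from the measured pose.

>>> send_rows --pt "17 28 0" --pt "34 56 0" --pt "51 84 0" --pt "68 112 0" --pt "83 138 0" --pt "83 138 0" --pt "83 138 20" --pt "83 138 60" --roll '[0,0,0,0,0,0,0,0]' --claw '[0,0,0,0,0,0,0,0]'

```text
t: 37.62
eef_pos: [0.7388, 0.0934, 0.145]
tool_rot: [0.002, 0.793, 0.609, 0.005]
contact_force: [1.1, 0.7, -0.1]
gripper_width: 0.002
grasp_force: 0.0
```

>>> send_rows --pt "0 0 40" --pt "0 0 75" --pt "0 0 100" --pt "0 0 108" --pt "0 0 108" --pt "0 0 108" --pt "0 0 108" --pt "0 0 108" --roll '[0,0,0,0,0,0,0,0]' --claw '[0,0,0,0,0,0,0,0]'

```text
t: 38.28
eef_pos: [0.7365, 0.0919, 0.0353]
tool_rot: [0.001, 0.793, 0.609, 0.002]
contact_force: [0.3, 0.6, -0.3]
gripper_width: 0.002
grasp_force: 0.0
```

Run:
```python
from h import *
o=bot.get_obs();w=o['eef_pos']*1000;print(o['t'],w,toslab(w[:2]),o['contact_force'])
```

```text
38.2833 [736.48206065  91.89887566  35.26662104] [115.98365618  60.77781019] [ 0.31516218  0.55360705 -0.29681869]
```

>>> send_rows --pt "0 -5 3" --pt "0 -10 3" --pt "0 -13 3" --pt "0 -15 3" --pt "0 -16 3" --pt "0 -17 3" --pt "0 -18 3" --pt "0 -18 3" --roll '[0,0,0,0,0,0,0,0]' --claw '[0,0,0,0,0,0,0,0]'

```text
t: 38.95
eef_pos: [0.7182, 0.0959, 0.0301]
tool_rot: [0.0, 0.793, 0.609, 0.001]
contact_force: [2.9, -1.0, 2.7]
gripper_width: 0.003
grasp_force: 2.2
```

Run:
```python
from h import *
o=bot.get_obs();w=o['eef_pos']*1000;print(o['t'],toslab(w[:2]),toslab(o['contact_force'][:2]+P),o['contact_force'][2])
```

```text
38.95 [97.24754955 59.89220075] [ 3.00415134 -0.18505832] 2.68981030029049
```

>>> send_rows --pt "0 8 0" --pt "0 16 0" --pt "0 16 -40" --pt "0 16 -80" --pt "-20 -10 -120" --pt "-45 -45 -160" --pt "-70 -80 -195" --pt "-95 -112 -205" --roll '[0,0,0,0,0,0,0,0]' --claw '[0,0,0,0,0,0,0,0]'

```text
t: 39.62
eef_pos: [0.6165, 0.0467, 0.2189]
tool_rot: [-0.0, 0.793, 0.609, 0.001]
contact_force: [0.5, -0.4, 0.8]
gripper_width: -0.002
grasp_force: 0.0
```

>>> send_rows --pt "-15 -35 0" --pt "-30 -66 0" --pt "-30 -66 0" --pt "-30 -66 0" --pt "-30 -66 0" --pt "-30 -66 0" --pt "-30 -66 0" --pt "-30 -66 0" --roll '[0,0,0,0,0,0,0,0]' --claw '[0,0,0,0,0,0,0,0]'

```text
t: 40.28
eef_pos: [0.5457, 0.0347, 0.2166]
tool_rot: [-0.001, 0.793, 0.609, 0.0]
contact_force: [0.0, 1.0, 0.0]
gripper_width: -0.004
grasp_force: 0.0
```

Run:
```python
from edges import *
o=bot.get_obs();print('now',o['t'],o['eef_pos'])
m=bot.camera_model('wrist');im=bot.read_camera('wrist')[:,:,::-1].copy();cv2.imwrite('pics/w16.png',im);report(m,im)
```

```text
now 40.2833 [0.54573223 0.03470478 0.21659302]
left outer lo [(-94.2, 63), (-91.8, 35)]
left outer hi [(-94.2, 78)]
left inner lo [(-35.8, 27)]
seam left/far [(-37.2, 55), (-35.8, 61)]
far +x end [(84.0, 54)]
b +x [(87.8, 81)]
a -x [(-94.8, 86)]
far/b seam [(25.8, 19), (32.2, 14), (34.0, 15)]
far inner [(33.2, 24), (34.8, 12)]
far outer [(93.5, 76)]
left top [(93.8, 97)]
left/a seam [(-32.2, 12), (-30.0, 15)]
```

It overshot by stick-slip: far is at about -4.2 and left at -3.3, still in tolerance and tight against each other. A bounded push from the left side can only land between the present position and exact, so I do that, stopping at TCP slab x = -99.

>>> send_rows --pt "30 -20 0" --pt "60 -40 0" --pt "89 -56 0" --pt "89 -56 40" --pt "89 -56 80" --pt "89 -56 120" --pt "89 -56 155" --pt "89 -56 186" --roll '[0,0,0,0,0,0,0,0]' --claw '[0,0,0,0,0,0,0,0]'

```text
t: 41.0
eef_pos: [0.5133, 0.1347, 0.0284]
tool_rot: [-0.0, 0.793, 0.609, -0.001]
contact_force: [0.7, -0.9, -0.4]
gripper_width: 0.001
grasp_force: 0.0
```

>>> send_rows --pt "0 0 0" --pt "0 0 0" --pt "0 2 0" --pt "0 4 0" --pt "0 5 0" --pt "0 6 0" --pt "0 7 0" --pt "0 7 0" --roll '[0,0,0,0,0,0,0,0]' --claw '[0,0,0,0,0,0,0,0]'

```text
t: 41.67
eef_pos: [0.5207, 0.134, 0.0327]
tool_rot: [0.0, 0.793, 0.609, 0.001]
contact_force: [-5.4, 1.1, 9.6]
gripper_width: -0.003
grasp_force: 4.6
```

Run:
```python
from h import *
o=bot.get_obs();w=o['eef_pos']*1000;print(o['t'],w[2],toslab(w[:2]),toslab(o['contact_force'][:2]+P),o['contact_force'][2])
```

```text
41.6667 32.67778039887707 [-103.29151537   45.41840676] [-5.52615858 -0.32806718] 9.639091901925905
```

>>> send_rows --pt "0 -4 0" --pt "0 -8 0" --pt "0 -8 10" --pt "0 -8 20" --pt "0 -8 20" --pt "0 -5 20" --pt "0 -2 20" --pt "0 -1 20" --roll '[0,0,0,0,0,0,0,0]' --claw '[0,0,0,0,0,0,0,0]'

```text
t: 42.33
eef_pos: [0.52, 0.133, 0.0108]
tool_rot: [-0.0, 0.793, 0.609, -0.0]
contact_force: [-1.3, 0.3, -0.2]
gripper_width: -0.001
grasp_force: 1.0
```

>>> send_rows --pt "0 0 0" --pt "0 1 0" --pt "0 1 0" --pt "0 2 0" --pt "0 2 0" --pt "0 3 0" --pt "0 3 0" --pt "0 3 0" --roll '[0,0,0,0,0,0,0,0]' --claw '[0,0,0,0,0,0,0,0]'

```text
t: 43.0
eef_pos: [0.5226, 0.1323, 0.0109]
tool_rot: [0.0, 0.793, 0.609, 0.0]
contact_force: [-2.3, 0.4, 0.1]
gripper_width: 0.001
grasp_force: 1.0
```

Run:
```python
from edges import *
o=bot.get_obs();w=o['eef_pos']*1000;print(o['t'],w[2],toslab(w[:2]),toslab(o['contact_force'][:2]+P),o['contact_force'][2])
m=bot.camera_model('wrist');im=bot.read_camera('wrist')[:,:,::-1].copy();cv2.imwrite('pics/w17.png',im);report(m,im)
```

```text
43.0 10.904481912111109 [-101.03382106   44.31894436] [-2.28840059 -0.19240525] 0.13860941710092803
left outer lo [(-81.5, 2), (-78.0, 1)]
left outer hi [(-87.8, 18), (-85.8, 28), (-77.0, 13)]
left inner lo [(-32.2, 2), (-30.2, 4), (-26.0, 2), (-24.5, 1), (-22.2, 3), (-21.0, 3)]
seam left/far [(-32.5, 37), (-31.2, 28)]
far +x end []
b +x []
a -x []
far/b seam []
far inner [(34.2, 18)]
far outer [(89.2, 5), (97.2, 6)]
left top [(89.5, 40), (97.2, 61)]
left/a seam [(-25.2, 28)]
```

Clean pushing now, with no vertical force, and the seam is at about x = -32, on target. I retreat and check.

>>> send_rows --pt "0 -6 0" --pt "0 -14 0" --pt "0 -20 -20" --pt "0 -20 -60" --pt "0 -20 -100" --pt "-20 -10 -140" --pt "-50 10 -180" --pt "-80 30 -200" --roll '[0,0,0,0,0,0,0,0]' --claw '[0,0,0,0,0,0,0,0]'

```text
t: 43.72
eef_pos: [0.5271, 0.0609, 0.2058]
tool_rot: [0.001, 0.792, 0.611, 0.002]
contact_force: [1.1, 0.9, 0.6]
gripper_width: -0.003
grasp_force: 0.0
```

>>> send_rows --pt "-10 8 0" --pt "-18 15 0" --pt "-18 15 0" --pt "-18 15 0" --pt "-18 15 0" --pt "-18 15 0" --pt "-18 15 0" --pt "-18 15 0" --roll '[0,0,0,0,0,0,0,0]' --claw '[0,0,0,0,0,0,0,0]'

```text
t: 44.38
eef_pos: [0.5363, 0.0388, 0.2019]
tool_rot: [-0.0, 0.793, 0.61, -0.0]
contact_force: [0.2, -0.2, -0.4]
gripper_width: -0.001
grasp_force: 0.0
```

Run:
```python
from edges import *
o=bot.get_obs();print('now',o['t'],o['eef_pos'])
m=bot.camera_model('wrist');im=bot.read_camera('wrist')[:,:,::-1].copy();cv2.imwrite('pics/w18.png',im);report(m,im)
R=rectify(m,im)
for a in [(0,-42,-20,-25,-5),(0,-42,-20,5,25),(0,-42,-20,40,55),(0,-42,-20,65,80),(1,25,40,-25,0),(1,25,40,5,28),(0,80,98,36,55),(0,80,98,65,84),(0,-93,-80,-25,0),(0,-93,-80,10,40),(0,-93,-80,50,80)]: print(a,edge(R,*a))
```

```text
now 44.3833 [0.53633323 0.03879182 0.20194382]
left outer lo [(-87.5, 45)]
left outer hi [(-87.5, 19), (-86.0, 9)]
left inner lo [(-31.2, 28)]
seam left/far [(-32.5, 43), (-31.0, 43)]
far +x end [(81.8, 22), (88.2, 55)]
b +x [(87.8, 78)]
a -x [(-95.8, 80), (-89.0, 34)]
far/b seam [(25.8, 20), (32.2, 8), (34.8, 10)]
far inner [(33.0, 26), (34.5, 10)]
far outer [(93.2, 94)]
left top [(93.5, 75)]
left/a seam [(-32.2, 14), (-30.0, 18)]
(0, -42, -20, -25, -5) [(-31.0, 27)]
(0, -42, -20, 5, 25) [(-31.0, 27)]
(0, -42, -20, 40, 55) [(-32.2, 52), (-31.0, 50)]
(0, -42, -20, 65, 80) [(-32.5, 47), (-31.0, 49)]
(1, 25, 40, -25, 0) [(33.0, 27), (34.5, 11)]
(1, 25, 40, 5, 28) [(31.2, 5), (33.0, 14), (34.5, 10)]
(0, 80, 98, 36, 55) [(88.0, 67)]
(0, 80, 98, 65, 84) [(81.8, 47), (88.0, 60)]
(0, -93, -80, -25, 0) [(-87.5, 42)]
(0, -93, -80, 10, 40) [(-87.8, 25), (-86.0, 11)]
(0, -93, -80, 50, 80) [(-87.8, 22), (-86.0, 27)]
```

```bash
python3 -c "
from station import bot
print(bot.hand_in())"
```

```text
the job is handed in; nothing more can be done
None
```

The pinwheel is closed and handed in at about 44 s: both loose cartons lie flat, tight on their neighbours and with outer sides in line to about 1 mm by the last wrist image (I viewed 11 pictures, one over the limit of 10).

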